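# Load polished specimen mounts into the lane of a loading tray

### The arm

A 7-joint arm with a two-finger parallel gripper is mounted at the origin on a cart in front of the work surface, level with it; the furniture and walls round the work are solid. World frame = base frame: x ahead of the robot, y to its left, z up, the work surface at z = 0. Lengths are in m, angles in degrees, forces in N, time in s.
With the tool pointing down it reaches from about 0.425 to 0.875 m from the base axis. Payload 4.7 kg.
Tool frame: the origin (TCP) lies between the finger pads; the fingertips stand 19 mm ahead of it and the grasp point (between the pads) is the TCP; x points along the fingers, z is the direction in which the jaws open and shut, and the axes are right-handed (so a half turn about x gives the same grasp; the last joint's range is limited). The gripper opens to 87 mm and grips with 3 to 60 N. Pads are 19 mm wide; open, the fingers measure 117 mm over their backs; the gripper's body (75 mm by 190 mm) begins 51 mm behind the grasp point.
Start: joints at [73.917, 18.392, -4.016, 83.108, 1.295, 78.541, -3.26], TCP at [0.189, -0.622, 0.242] pointing down, gripper open.
Joint ranges: [-163.93, 163.93], [-17.29, 119.83], [-79.2, 71.16], [3.27, 140.29], [-89.18, 269.18], [5.43, 117.66], [-154.24, 154.24]. Speed limits (degrees/s): [147.25, 147.25, 180, 180, 180, 180, 180].

### API

Orientations are given as [roll, pitch, yaw] about the fixed x, y, z axes, in that order (R = Rz(yaw) Ry(pitch) Rx(roll)).
In Python, from cell import monitor, read_camera, camera_model, env, regions_of gives the robot as it stands. The module is installed in compiled form; this text tells all that it offers.
- The arm moves only by the tool step_arm, never from a script. Its argument "deltas" is a list of rows, each a list of 5 numbers: the gripper's target within -1 to 1 (fully open at 1, half-way at 0, shut at -1), then the shift along the tool's x, y, z in m, then the turn about the tool's x in degrees. A call has 1 to 12 rows; each row is the pose to reach, as a shift and turn from the pose commanded when the call began, along the tool's axes at that moment; what a row does not reach only later rows make up. A row lasts 1/8 s, in which the tool goes at most 62.5 mm and 10.7 degrees, less where a joint would pass 70% of its speed; a pose out of reach is approached as far as the arm can. A call with a gripper value outside its range is refused whole. The fingers move at their own pace and stop on an object; "newtons" is the grip in N (left out, the last holds). Time passes only in rows, so rows that repeat a pose let the fingers close. It gives the time, the measured TCP pose, the force and the opening at its end, in the units of the state.
- monitor.get_obs(): the state, without advancing time (a new reading comes with each control period).
- read_camera(name): name is "scene" or "top"; returns (picture, depth): 384x512x3 uint8, red, green, blue; 384x512 float32, m along the optical axis (not along the pixel's ray), 0 where there is no reading.
- camera_model(name): a dict with "fx", "fy", "cx", "cy" (pixels), "xyz" and "attitude" of the camera in the world. Camera axes: x right, y down, z forward; pixel columns grow to the right and rows downward; lengths in m; the calibration is good to about 2 mm. A picture is of the moment at which its call begins. camera_model takes no time and is no camera call.
- env.sign_off(): hands the job in, once; it reports no verdict.
Trained networks look in the newest picture that a camera, given by its name, has taken for a name from the list of things; names that differ only in an ending like _2 or _b are one class to them, and where a whole thing is asked for, a point or a joint stands for the part that bears it (a point fixed in the world has none). Each returns a list of dicts, best first, with "p" (0 to 1); they miss things now and then, are a little off and sometimes report something else, mostly with a low value. They report only what shows in the picture. A call takes as long as a camera call.
- regions_of(camera, thing): "pixels" (384x512 bool, what is visible of it) and "pixel" ([column, row] in pixels, amid what is visible of it).
The state is a dict: "time_s": time; "qpos": joint angles; "joint_velocities": joint speeds; "effort": joint torques, N m; "tool_pos": TCP position; "tool_rot": TCP orientation; "force": force on the tool from outside, world axes, zero at the start; "wrist_torque": the same for the moment, N m; "grip_width": finger opening in m.
Only numpy, scipy, OpenCV 4.12 (cv2) and the standard library are available. Lean on these libraries where they do the work, as an engineer would, in place of code of your own. Each camera call takes 0.05 s, during which the arm holds its last target. There are 200 camera calls.

### The job

Push the three round specimen mounts (black, green and red, any order) one after another across the tray, through the gate and past the brass spring pawl, until all three stand in a row fully home in the lane and the pawl has sprung out behind the last one. Slide them by their sides only: do not lift or tip them and do not touch their polished steel faces. Leave the vial on the tray and the things round it where they are.

Things in the scene. Friction and masses are not known exactly. Their poses are not given: they have to be found in the camera images.
- tray: Loading tray, white floor with low blue fences, 170 (x) by 370 mm (y), fixed on the bench, turned a little. Origin: centre of its underside, on the bench; x away from the robot, y to the left along the lane. Floor 6 mm above the bench; all fences end 14 mm above the bench, the pawl just lower. The open sorting floor is its right part, tray y -179 to 0, x -79 to 79 mm
- gate (a point): Middle of the gate, on the tray's floor, at tray (0, 46) mm. The gate is 34 mm wide; from tray y -8 to 46 mm two slanting blue fences narrow the sorting floor to it like a funnel
- lane_end (a point): Middle of the face of the lane's end stop, on the tray's floor, at tray (0, 162) mm. The straight lane, 34 mm wide, runs to it from the gate along tray x = 0. Three mounts standing against each other from the stop have their centres at tray y 147, 117 and 87 mm
- pawl (a joint): Brass spring pawl just inside the gate, in a window of the far (+x) lane wall: 22 mm long, pivot at tray (20, 50), tip at tray (10, 70) mm, leaning into the lane. 0 rad = sprung out; a mount pushed in presses it aside to about 0.45 rad with 1 to 2 N, and it springs back behind the mount, which then cannot slide back
- mount_black: Specimen mount: black resin disc, 30 mm in diameter, 20 mm high, about 37 g, lying loose on the tray's floor with its polished face up. Origin: centre of its underside (6 mm above the bench); z points up. It slides easily and does not tip when pushed against its side in the upper half, above the fences
- mount_black_face: The polished steel face of the black mount, a disc 21 mm in diameter in the middle of its top, standing 0.6 mm above the resin; origin in its centre, 20 mm above the mount's underside
- mount_green: Specimen mount: green resin disc, 30 mm in diameter, 20 mm high, about 37 g, lying loose on the tray's floor with its polished face up. Origin: centre of its underside (6 mm above the bench); z points up. It slides easily and does not tip when pushed against its side in the upper half, above the fences
- mount_green_face: The polished steel face of the green mount, a disc 21 mm in diameter in the middle of its top, standing 0.6 mm above the resin; origin in its centre, 20 mm above the mount's underside
- mount_red: Specimen mount: red resin disc, 30 mm in diameter, 20 mm high, about 37 g, lying loose on the tray's floor with its polished face up. Origin: centre of its underside (6 mm above the bench); z points up. It slides easily and does not tip when pushed against its side in the upper half, above the fences
- mount_red_face: The polished steel face of the red mount, a disc 21 mm in diameter in the middle of its top, standing 0.6 mm above the resin; origin in its centre, 20 mm above the mount's underside
- vial: Small brown vial with a blue cap, 21 mm across, 47 mm tall, standing on the tray in the space between the far lane wall and the far rim (loose, to be left alone)
- forceps: Steel forceps, 132 x 22 x 8 mm, lying on the bench behind the tray's far rim (loose, to be left alone)
- lens_tissue: Booklet of lens tissue, 105 x 75 x 8 mm, lying off the tray's left (+y) end (loose, to be left alone)
- oil: Small white immersion-oil bottle with a red cap, 29 mm across, 56 mm tall, standing off the tray's left end (loose, to be left alone)
- slide_box: Blue slide box, 56 x 83 x 36 mm, on the bench behind the tray (loose, to be left alone)
- timer: White bench timer, 62 x 62 x 22 mm, on the bench to the left (loose, to be left alone)

How it is judged:
By the outcome, as a careful person would: the job done as asked, in the order asked, and still so for the second after the job is handed in, with the robot touching nothing.
It also fails if it takes over 64 s, if anything falls off the work surface, if the arm or the gripper's body presses on something with over 40 N, if the wrist force passes 120 N, or if a joint passes its speed limit or range.

## Working session

There is one attempt and no reset: what is moved stays moved. The work goes in short steps, Python scripts to look and compute and a tool call to move; the robot and the scene stay as the last step left them, time stands still between calls to the robot, and variables do not carry over. Pictures are saved under pics/ and viewed, about 8 in all and at most 12, crops included, and the job is handed in when it is done.

Besides the shell and the picture viewer there is one more tool, called after "Call:" as name(argument=value, ...) on one line, values as JSON. step_arm: Moves the arm, as the interface text tells. Its arguments: {"type":"object","properties":{"deltas":{"type":"array"},"newtons":{"type":"number"}},"required":["deltas"]}

```bash
mkdir -p pics; ls; cat > h.py <<'E'
import numpy as np, cv2
from scipy.spatial.transform import Rotation as R
from cell import monitor, read_camera, camera_model, env, regions_of
def cam(n):
    m=camera_model(n); return m
def rot(m):
    a=np.array(m["attitude"]); return a if a.shape==(3,3) else R.from_euler('xyz',a,degrees=True).as_matrix()
def to_world(n,uv,d):
    m=cam(n); uv=np.atleast_2d(uv); d=np.atleast_1d(d)
    p=np.c_[(uv[:,0]-m["cx"])/m["fx"]*d,(uv[:,1]-m["cy"])/m["fy"]*d,d]
    return p@rot(m).T+np.array(m["xyz"])
def on_plane(n,uv,z):
    m=cam(n); uv=np.atleast_2d(uv).astype(float)
    r=np.c_[(uv[:,0]-m["cx"])/m["fx"],(uv[:,1]-m["cy"])/m["fy"],np.ones(len(uv))]@rot(m).T
    o=np.array(m["xyz"]); return o+r*((z-o[2])/r[:,2])[:,None]
def proj(n,P):
    m=cam(n); p=(np.atleast_2d(P)-np.array(m["xyz"]))@rot(m)
    return np.c_[p[:,0]/p[:,2]*m["fx"]+m["cx"],p[:,1]/p[:,2]*m["fy"]+m["cy"]]
def save(n,img): cv2.imwrite(f"pics/{n}.png",img[:,:,::-1])
E
python3 - <<'E'
from h import *
print(camera_model("top"),camera_model("scene"))
o=monitor.get_obs(); print(o["tool_pos"],o["tool_rot"],o["time_s"],o["force"],o["grip_width"])
a,da=read_camera("top"); b,db=read_camera("scene")
save("top1",a); save("scene1",b)
for t in ["mount_black","mount_green","mount_red","tray","pawl","vial"]:
    for r in regions_of("top",t)[:2]:
        ys,xs=np.nonzero(r["pixels"]); w=to_world("top",np.c_[xs,ys],da[ys,xs]); 
        print(t,round(r["p"],2),r["pixel"],len(xs),np.round(np.median(w,0),4),np.round(on_plane("top",r["pixel"],.026),4))
E
```

```text
pics
{'fx': 497.2282253264871, 'fy': 497.2282253264871, 'cx': 253.66783608575787, 'cy': 191.34553192816662, 'xyz': array([0.34707178, 0.01767208, 1.59288232]), 'attitude': array([-171.53042157,    0.75983588,  -89.86215281])} {'fx': 358.46287198700827, 'fy': 358.46287198700827, 'cx': 258.0357478626117, 'cy': 192.39926253840375, 'xyz': array([0.23554076, 0.47990337, 0.71382316]), 'attitude': array([-138.60140364,   -0.49018556, -143.34814605])}
[ 0.18864336 -0.62147884  0.24045528] [-178.26631672   89.8902996   108.62287928] 0.0 [-0.63126297  0.2470552   0.41429758] 0.0867202741612025
mount_green 0.44 [312.6, 223.5] 59 [ 0.4764 -0.1506  0.0257] [[ 0.478  -0.1469  0.026 ]]
mount_red 0.4 [347.9, 236.6] 51 [ 0.4326 -0.2547  0.0254] [[ 0.437  -0.2569  0.026 ]]
tray 0.72 [301.8, 223.0] 5928 [ 0.4847 -0.1026  0.0062] [[ 0.4795 -0.113   0.026 ]]
```

```bash
python3 - <<'E'
from h import *
a=cv2.imread("pics/top1.png"); b=cv2.imread("pics/scene1.png")
cv2.imwrite("pics/v1.png",cv2.resize(a[150:290,200:400],None,fx=4,fy=4,interpolation=cv2.INTER_CUBIC))
cv2.imwrite("pics/v2.png",cv2.resize(b,(800,600),interpolation=cv2.INTER_CUBIC))
E
```

```text
(no output)
```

View pics/v1.png

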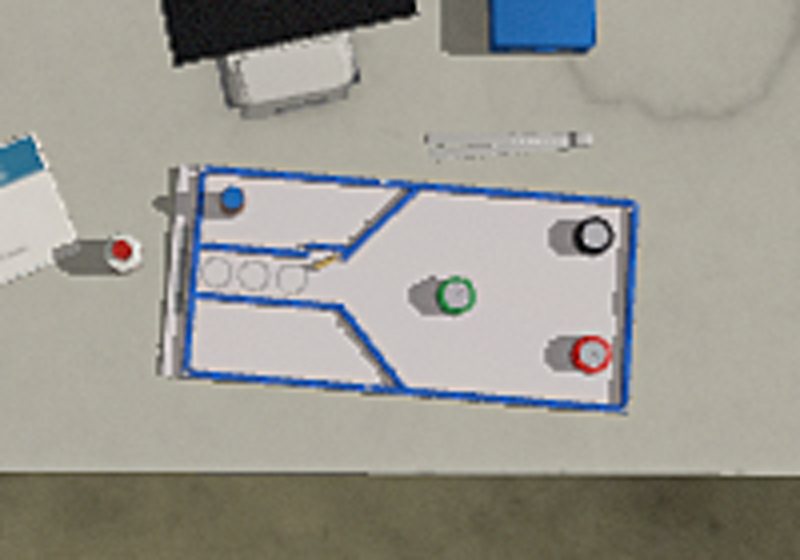

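View pics/v2.png

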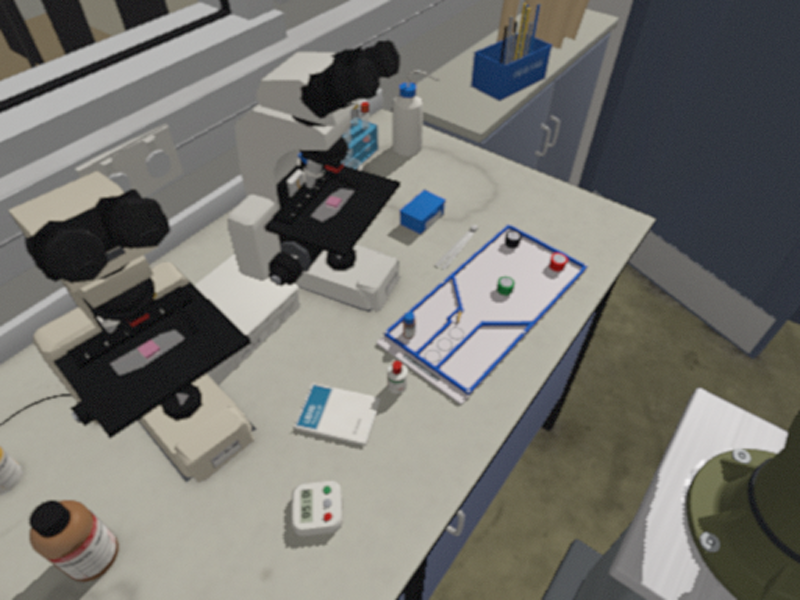

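The top crop (4x, offset 200,150) shows the tray with green at about (455,295), black at (593,235) and red at (590,355). The gate is on the left with the brass pawl at (325,262), and the vial is at (232,198). The scene view agrees, and also shows two microscopes behind the tray. Next I fit the tray pose and locate the mounts.

```bash
cat >> h.py <<'E'
from scipy.optimize import least_squares
from scipy.ndimage import distance_transform_edt
def fit_tray(a):
    """tray (x,y,yaw) from the blue fences in a top picture"""
    hsv=cv2.cvtColor(a,cv2.COLOR_RGB2HSV)
    m=((hsv[...,0]>100)&(hsv[...,0]<125)&(hsv[...,1]>130)&(hsv[...,2]>60))
    m[:180]&=False; roi=np.zeros_like(m); roi[186:258,242:364]=True; m&=roi
    n,l,s,_=cv2.connectedComponentsWithStats(m.astype(np.uint8),connectivity=8)
    m=np.isin(l,[i for i in range(1,n) if s[i,4]>40])
    ys,xs=np.nonzero(m); W=on_plane("top",np.c_[xs,ys],.014)[:,:2]
    segs=[]
    def S(p,q): segs.append((np.array(p,float),np.array(q,float)))
    X=82;Y=182
    S((-X,-Y),(X,-Y));S((X,-Y),(X,Y));S((-X,-Y),(-X,Y));S((-X,164),(X,164))
    for s in(1,-1): S((s*19,46),(s*19,164)); S((s*80,-8),(s*19,46))
    def d(p):
        c,s_=np.cos(p[2]),np.sin(p[2]); L=(W-p[:2])@np.array([[c,-s_],[s_,c]])*1000
        D=[]
        for A,B in segs:
            t=np.clip(((L-A)@(B-A))/((B-A)@(B-A)),0,1); D.append(np.linalg.norm(L-A-t[:,None]*(B-A),axis=1))
        return np.min(D,0)
    r=least_squares(d,[.485,-.1,0.08*-1],loss="soft_l1",x_scale=[.01,.01,.05],diff_step=1e-4)
    return r.x,np.median(d(r.x)),len(W)
def w2t(P,T):
    c,s=np.cos(T[2]),np.sin(T[2]); return (np.atleast_2d(P)[:,:2]-T[:2])@np.array([[c,-s],[s,c]])*1000
def t2w(q,T):
    c,s=np.cos(T[2]),np.sin(T[2]); return np.atleast_2d(q)/1000@np.array([[c,s],[-s,c]])+T[:2]
E
python3 - <<'E'
from h import *
a,d=read_camera("top"); T,e,n=fit_tray(a); print("tray",T,np.degrees(T[2]),e,n)
for t in ["mount_black","mount_green","mount_red"]:
    for k in ("_face",""):
        r=regions_of("top",t+k)
        if r: print(t+k,round(r[0]["p"],2),r[0]["pixel"],np.round(w2t(on_plane("top",r[0]["pixel"],.026),T),1))
for nm,px in dict(black=(593,235),green=(456,296),red=(591,354),vial=(232,198)).items():
    P=on_plane("top",np.array(px)/4.+[200,150]-.375,.026 if nm!="vial" else .053); print(nm,np.round(P,4),np.round(w2t(P,T),1))
ys,xs=np.nonzero(d>0); w=to_world("top",np.c_[xs,ys],d[ys,xs])
q=w[(w[:,2]>.07)&(w[:,0]<.75)&(w[:,0]>.35)&(abs(w[:,1]+.1)<.4)]
for lo in np.arange(-.5,.3,.05):
    s=q[(q[:,1]>=lo)&(q[:,1]<lo+.05)]
    if len(s): i=np.argmin(s[:,0]); print(round(lo,2),len(s),np.round(s[i],3))
R0=R.from_euler('xyz',monitor.get_obs()["tool_rot"],degrees=True).as_matrix(); print(np.round(R0,3))
# overlay
v=cv2.resize(a[150:290,200:400],None,fx=4,fy=4,interpolation=cv2.INTER_CUBIC)
for q in [(-17,46),(17,46),(-17,162),(17,162),(-79,-179),(79,-179),(79,-8),(-79,-8)]:
    P=np.r_[t2w(q,T)[0],.014]; u=(proj("top",P)[0]-[200,150]+.375)*4; cv2.circle(v,tuple(int(k) for k in u),3,(255,0,255),-1)
save("fit",v)
E
```

```text
tray [ 0.48630284 -0.10677209 -0.08103199] -4.642790781159236 1.091735384207965 614
mount_red 0.47 [347.0, 234.3] [[ -30.  -150.4]]
black [[ 0.526 -0.259  0.026]] [[  51.9 -148.5]]
green [[ 0.4776 -0.1502  0.026 ]] [[ -5.1 -43.9]]
red [[ 0.4322 -0.2551  0.026 ]] [[ -41.9 -152.2]]
vial [[0.5518 0.0262 0.053 ]] [[ 54.5 137.9]]
-0.15 31 [ 0.67  -0.101  0.165]
-0.1 450 [ 0.638 -0.051  0.389]
-0.05 1050 [ 0.626 -0.001  0.385]
-0.0 1012 [0.624 0.019 0.391]
0.05 448 [0.635 0.069 0.164]
0.1 23 [0.733 0.106 0.087]
0.2 203 [0.648 0.249 0.175]
0.25 1066 [0.621 0.3   0.397]
[[-0.     0.957  0.291]
 [-0.     0.291 -0.957]
 [-1.    -0.     0.   ]]
```

View pics/fit.png

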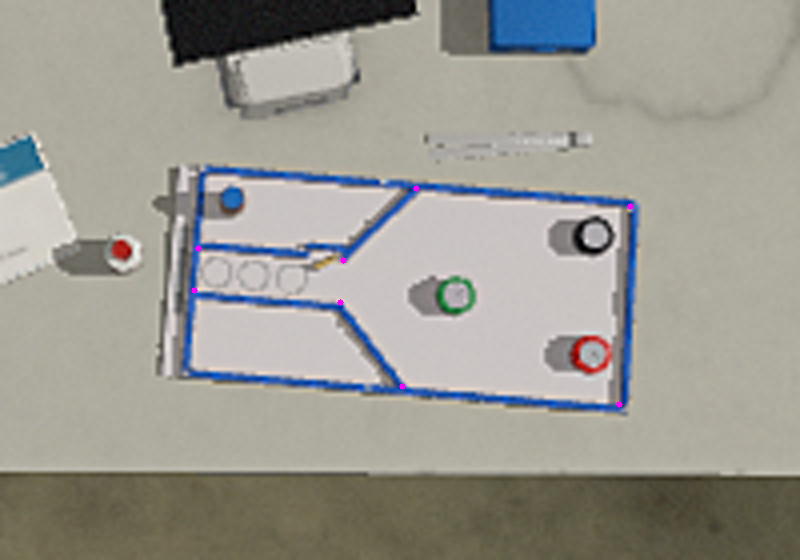

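```bash
cat >> h.py <<'E'
T0=np.array([0.48630,-0.10677,-0.08103])
def here(T=T0):
    o=monitor.get_obs(); Rm=R.from_euler('xyz',o["tool_rot"],degrees=True).as_matrix()
    p=w2t(o["tool_pos"],T)[0]; ang=np.degrees(np.arctan2(Rm[1,2],Rm[0,2])-T[2])
    return o,Rm,p,ang
def go(x,y,ztcp,T=T0):
    o,Rm,p,ang=here(T); P=np.r_[t2w((x,y),T)[0],ztcp]
    print("t",o["time_s"],"tray",np.round(p,1),"z",round(o["tool_pos"][2],4),"jaw err",round(ang,2),"tilt",np.round(Rm[:,0],4),"F",np.round(o["force"],1),"w",o["grip_width"])
    print("delta tool xyz",np.round((P-o["tool_pos"])@Rm,4),"turn",round(ang,2))
E
python3 -c "
from h import *
go(-5,-90,.15); print(np.round(t2w((-5,-90),T0),3))"
```

```text
t 0.75 tray [-254.8 -537.6] z 0.2416 jaw err -68.47 tilt [-0.e+00 -1.e-04 -1.e+00] F [0.5 1.  0.2] w 0.08702173910806854
delta tool xyz [ 0.0916  0.3967 -0.3247] turn -68.47
[[ 0.474 -0.196]]
```

Call:
step_arm(deltas=[[-0.68, 0, 0.04, -0.032, -7], [-0.68, 0, 0.08, -0.065, -14], [-0.68, 0, 0.12, -0.098, -21], [-0.68, 0, 0.16, -0.131, -28], [-0.68, 0.02, 0.2, -0.164, -35], [-0.68, 0.03, 0.24, -0.196, -42], [-0.68, 0.04, 0.28, -0.229, -49], [-0.68, 0.05, 0.32, -0.262, -56], [-0.68, 0.07, 0.36, -0.295, -62], [-0.68, 0.09, 0.397, -0.325, -68.5], [-0.68, 0.09, 0.397, -0.325, -68.5], [-0.68, 0.09, 0.397, -0.325, -68.5]])

```text
time_s: 2.25
tool_pos: [0.4741, -0.1963, 0.1517]
tool_rot: [-97.3, 90.0, -102.0]
force: [-0.4, -0.3, 0.3]
grip_width: 0.0141
```

```bash
python3 -c "
from h import *
go(-5,-90,.037)
print(monitor.get_obs()['qpos'])
a,d=read_camera('top');b,_=read_camera('scene'); save('s3',cv2.resize(b[120:300,220:400],None,fx=3.3,fy=3.3,interpolation=cv2.INTER_CUBIC))"
```

```text
t 2.25 tray [ -4.9 -90.2] z 0.1517 jaw err -0.01 tilt [-2.e-04 -7.e-04 -1.e+00] F [-0.4 -0.3  0.3] w 0.014079170395009798
delta tool xyz [ 1.147e-01  3.000e-04 -1.000e-04] turn -0.01
[ 48.33373229   7.40661093 -30.66635262 107.99276629   4.18547286
  65.68015724  11.50208945]
```

View pics/s3.png

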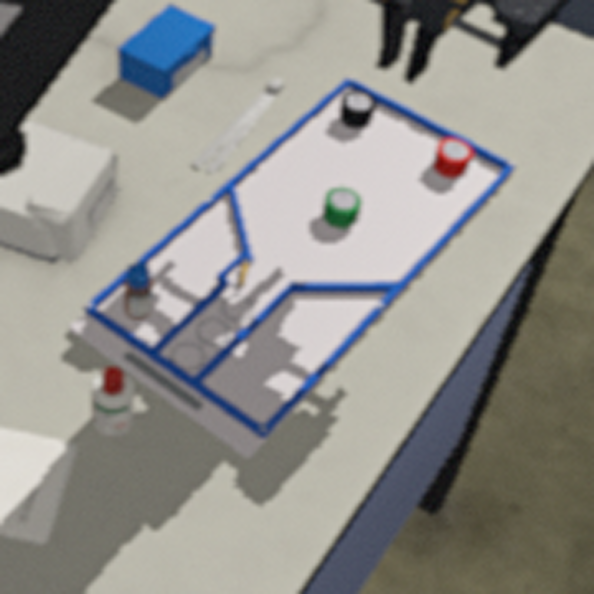

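The scene crop shows the three mounts undisturbed, with the narrow V of the fingers high up at about (405,60). I check the tip's projection and refine the mount positions with both cameras.

```bash
cat >> h.py <<'E'
def mounts(T=T0,names=("black","green","red"),cams=("scene","top"),new=True):
    for c in cams:
        if new: read_camera(c)
        for n in names:
            r=regions_of(c,"mount_"+n+"_face"); z=.0266
            s=""
            if r: s+=f"face p{r[0]['p']:.2f} {np.round(w2t(on_plane(c,r[0]['pixel'],z),T)[0],1)} "
            r=regions_of(c,"mount_"+n)
            if r: s+=f"whole p{r[0]['p']:.2f} {np.round(w2t(on_plane(c,r[0]['pixel'],.018),T)[0],1)}"
            print(c,n,s)
E
python3 -c "
from h import *
o,Rm,p,a=here()
for s in (-1,1):
  P=o['tool_pos']+Rm@[.019,0,s*.0145]; print((proj('scene',P)-[220,120])*3.3, proj('top',P))
mounts()"
```

```text
[[418.41813362  76.00275326]] [[333.29333759 226.79751292]]
[[385.63789206  59.11745246]] [[333.90835223 216.97147916]]
scene black face p0.51 [ -8.8 -36.8] 
scene green whole p0.54 [ -5.2 -40.9]
scene red whole p0.51 [ -44.5 -156.5]
top black 
top green whole p0.59 [ -5.9 -44.5]
top red
```

Call:
step_arm(deltas=[[-0.68, 0.04, 0, 0, 0], [-0.68, 0.08, 0, 0, 0], [-0.68, 0.105, 0, 0, 0], [-0.68, 0.114, 0, 0, 0], [-0.68, 0.114, 0.004, 0, 0], [-0.68, 0.114, 0.01, 0, 0], [-0.68, 0.114, 0.016, 0, 0], [-0.68, 0.114, 0.02, 0, 0], [-0.68, 0.114, 0.024, 0, 0], [-0.68, 0.114, 0.028, 0, 0], [-0.68, 0.114, 0.034, 0, 0], [-0.68, 0.114, 0.04, 0, 0]])

```text
time_s: 4.55
tool_pos: [0.4775, -0.1555, 0.0375]
tool_rot: [-126.6, 90.0, -131.3]
force: [-0.5, -0.6, 1.2]
grip_width: 0.0142
```

```bash
python3 -c "
from h import *
go(0,69,.037)
mounts(names=['green'])
b,_=read_camera('scene'); save('s4',cv2.resize(b[120:300,220:400],None,fx=3.3,fy=3.3,interpolation=cv2.INTER_CUBIC))"
```

```text
t 4.55 tray [ -4.8 -49.2] z 0.0375 jaw err 0.03 tilt [-1.e-04 -1.e-04 -1.e+00] F [-0.5 -0.6  1.2] w 0.014162553684508208
delta tool xyz [0.0005 0.1182 0.0049] turn 0.03
scene green 
top green
```

View pics/s4.png

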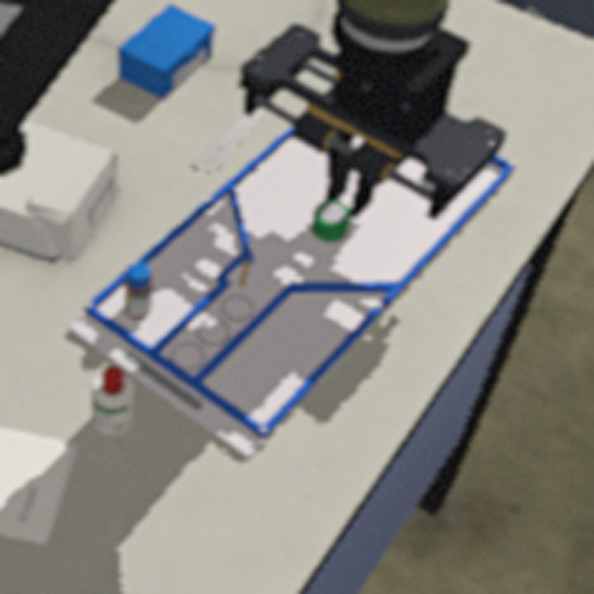

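The picture shows green at about (330,218), seated against both fingertips, so I push on toward the gate.

Call:
step_arm(deltas=[[-0.68, 0, 0.006, 0.0005, 0], [-0.68, 0, 0.014, 0.001, 0], [-0.68, 0, 0.022, 0.002, 0], [-0.68, 0, 0.03, 0.003, 0], [-0.68, 0, 0.038, 0.004, 0], [-0.68, 0, 0.046, 0.0047, 0], [-0.68, 0, 0.054, 0.0047, 0], [-0.68, 0, 0.062, 0.0047, 0], [-0.68, 0, 0.07, 0.0047, 0], [-0.68, 0, 0.078, 0.0047, 0], [-0.68, 0, 0.086, 0.0047, 0], [-0.68, 0, 0.094, 0.0047, 0]])

```text
time_s: 6.4
tool_pos: [0.4894, -0.0626, 0.0375]
tool_rot: [-127.4, 89.9, -132.1]
force: [-0.2, -2.2, 0.9]
grip_width: 0.0141
```

Call:
step_arm(deltas=[[-0.68, 0, 0.006, 0, 0], [-0.68, 0, 0.012, 0, 0], [-0.68, 0, 0.018, 0, 0], [-0.68, 0, 0.023, 0, 0], [-0.68, 0, 0.025, 0, 0], [-0.68, 0, 0.025, 0, 0]])

```text
time_s: 7.15
tool_pos: [0.4918, -0.0374, 0.0375]
tool_rot: [-23.4, 90.0, -27.9]
force: [-0.9, -0.4, 0.1]
grip_width: 0.0138
```

```bash
python3 -c "
from h import *
go(0,69,.037)
mounts(names=['green'],cams=['scene'])
b,_=read_camera('scene'); save('s5',cv2.resize(b[120:300,220:400],None,fx=3.3,fy=3.3,interpolation=cv2.INTER_CUBIC))"
```

```text
t 7.15 tray [-0.2 69.6] z 0.0375 jaw err 0.05 tilt [ 0. -0. -1.] F [-0.9 -0.4  0.1] w 0.013816438739412911
delta tool xyz [ 0.0005 -0.0006  0.0002] turn 0.05
scene green face p0.67 [-50.1 432.9] whole p0.45 [-11.3  94.3]
```

View pics/s5.png

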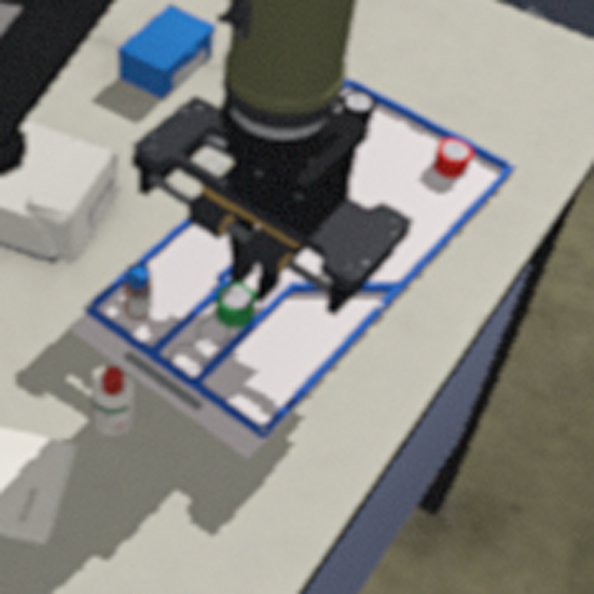

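Green is in the lane at about (235,303), past the pawl. I back off, lift and go behind red.

Call:
step_arm(deltas=[[-0.68, 0, -0.01, 0, 0], [-0.68, -0.03, -0.015, 0, 0], [-0.68, -0.06, -0.03, -0.004, 0], [-0.68, -0.06, -0.07, -0.012, 0], [-0.68, -0.06, -0.12, -0.02, 0], [-0.68, -0.06, -0.17, -0.028, 0], [-0.68, -0.06, -0.22, -0.036, 0], [-0.68, -0.06, -0.25, -0.043, 0], [-0.68, -0.06, -0.263, -0.043, 0], [-0.68, -0.06, -0.263, -0.043, 0]])

```text
time_s: 8.6
tool_pos: [0.4278, -0.2965, 0.0975]
tool_rot: [70.5, 90.0, 65.8]
force: [0.5, 0.3, -0.0]
grip_width: 0.0139
```

```bash
python3 -c "
from h import *
go(-43,-195,.037)
mounts()
a,_=read_camera('scene'); a=cv2.resize(a[120:300,220:400],None,fx=3.3,fy=3.3,interpolation=cv2.INTER_CUBIC)
for n,q in dict(r=(-43,-154),b=(52,-149),g=(0,92)).items():
  t=np.linspace(0,6.28,40); w=t2w(np.c_[q[0]+15*np.cos(t),q[1]+15*np.sin(t)],T0)
  for z in (.026,):
    u=(proj('scene',np.c_[w,np.full(40,z)])-[220,120]+.35)*3.3
    cv2.polylines(a,[u.astype(np.int32)],True,(255,0,255),1)
save('s6',a)"
```

```text
t 8.6 tray [ -43.  -193.9] z 0.0975 jaw err -0.03 tilt [ 2.e-04  4.e-04 -1.e+00] F [ 0.5  0.3 -0. ] w 0.01393166461227364
delta tool xyz [ 0.0605 -0.0011 -0.    ] turn -0.03
scene black 
scene green face p0.37 [-3.9 95.4] whole p0.66 [-2.  95.9]
scene red 
top black 
top green whole p0.41 [-10.6  92.7]
top red whole p0.66 [ -34.5 -147. ]
```

View pics/s6.png

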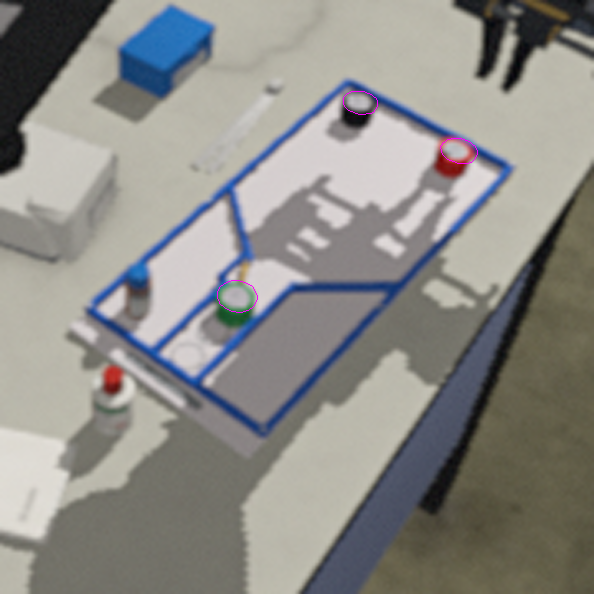

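Red at about (453,155) and black at (356,108) sit within about 3 mm of the estimates. Green is at (236,305) behind the sprung-out pawl at (244,270). Now I descend behind red and push it diagonally to the lane axis.

Call:
step_arm(deltas=[[-0.68, 0.03, 0, 0, 0], [-0.68, 0.052, 0, 0.0005, 0], [-0.68, 0.06, 0, 0.0005, 0], [-0.68, 0.06, 0.004, 0.0005, 0], [-0.68, 0.06, 0.01, 0.0005, 0], [-0.68, 0.06, 0.015, 0.0005, 0], [-0.68, 0.06, 0.02, 0.0005, 0], [-0.68, 0.06, 0.026, 0.001, 0], [-0.68, 0.06, 0.034, 0.003, 0], [-0.68, 0.06, 0.042, 0.005, 0], [-0.68, 0.06, 0.05, 0.007, 0], [-0.68, 0.06, 0.058, 0.009, 0]])

```text
time_s: 10.85
tool_pos: [0.4416, -0.2386, 0.0375]
tool_rot: [-115.4, 90.0, -120.0]
force: [0.1, -1.2, 0.4]
grip_width: 0.0136
```

Call:
step_arm(deltas=[[-0.68, 0, 0.008, 0.0024, 0], [-0.68, 0, 0.016, 0.0048, 0], [-0.68, 0, 0.024, 0.0072, 0], [-0.68, 0, 0.032, 0.0096, 0], [-0.68, 0, 0.04, 0.012, 0], [-0.68, 0, 0.048, 0.0144, 0], [-0.68, 0, 0.056, 0.0168, 0], [-0.68, 0, 0.064, 0.0192, 0], [-0.68, 0, 0.072, 0.0216, 0], [-0.68, 0, 0.078, 0.0235, 0], [-0.68, 0, 0.082, 0.025, 0]])

```text
time_s: 12.22
tool_pos: [0.473, -0.159, 0.0375]
tool_rot: [-150.8, 90.0, -155.4]
force: [-0.9, -0.1, -0.1]
grip_width: 0.0138
```

```bash
python3 -c "
from h import *
go(0,0,.037)
b,_=read_camera('scene'); save('s7',cv2.resize(b[120:300,220:400],None,fx=3.3,fy=3.3,interpolation=cv2.INTER_CUBIC))"
```

```text
t 12.225 tray [ -9.  -53.2] z 0.0375 jaw err 0.05 tilt [-1.e-04 -1.e-04 -1.e+00] F [-0.9 -0.1 -0.1] w 0.013770360571491233
delta tool xyz [0.0005 0.0532 0.0091] turn 0.05
```

View pics/s7.png

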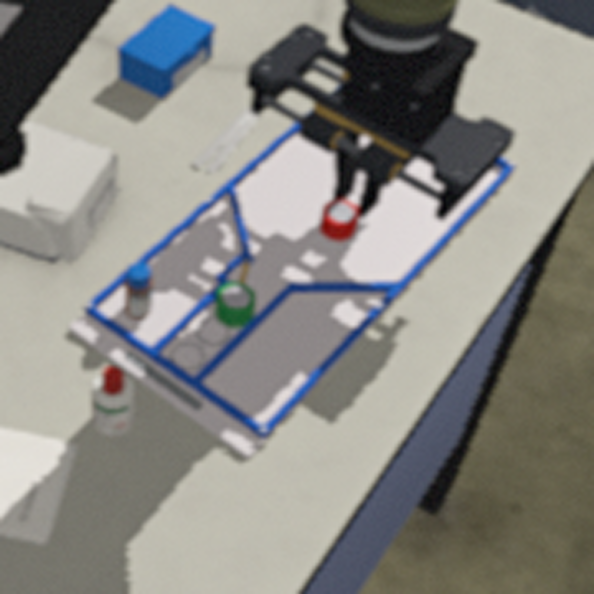

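Red at about (340,218) sits in the V. I continue through the gate.

Call:
step_arm(deltas=[[-0.68, 0, 0.006, 0.0015, 0], [-0.68, 0, 0.014, 0.0035, 0], [-0.68, 0, 0.022, 0.0055, 0], [-0.68, 0, 0.03, 0.0075, 0], [-0.68, 0, 0.038, 0.009, 0], [-0.68, 0, 0.046, 0.009, 0], [-0.68, 0, 0.054, 0.009, 0], [-0.68, 0, 0.062, 0.009, 0], [-0.68, 0, 0.07, 0.009, 0], [-0.68, 0, 0.078, 0.009, 0], [-0.68, 0, 0.086, 0.009, 0], [-0.68, 0, 0.094, 0.009, 0]])

```text
time_s: 13.78
tool_pos: [0.4891, -0.0666, 0.0375]
tool_rot: [-126.3, 89.9, -130.9]
force: [-1.1, -1.8, 1.6]
grip_width: 0.0141
```

Call:
step_arm(deltas=[[-0.68, 0, 0.006, 0, 0], [-0.68, 0, 0.012, 0, 0], [-0.68, 0, 0.018, 0, 0], [-0.68, 0, 0.024, 0, 0], [-0.68, 0, 0.028, 0, 0], [-0.68, 0, 0.029, 0, 0], [-0.68, 0, 0.029, 0, 0]])

```text
time_s: 14.65
tool_pos: [0.4918, -0.0375, 0.0375]
tool_rot: [18.2, 90.0, 13.6]
force: [0.1, -0.3, -0.2]
grip_width: 0.0139
```

```bash
python3 -c "
from h import *
go(52,-192,.0975)
b,_=read_camera('scene'); save('s8',cv2.resize(b[120:300,220:400],None,fx=3.3,fy=3.3,interpolation=cv2.INTER_CUBIC))"
```

```text
t 14.65 tray [-0.1 69.5] z 0.0375 jaw err 0.04 tilt [ 1.e-04  0.e+00 -1.e+00] F [ 0.1 -0.3 -0.2] w 0.013869994227568978
delta tool xyz [-0.06   -0.2615  0.052 ] turn 0.04
```

View pics/s8.png

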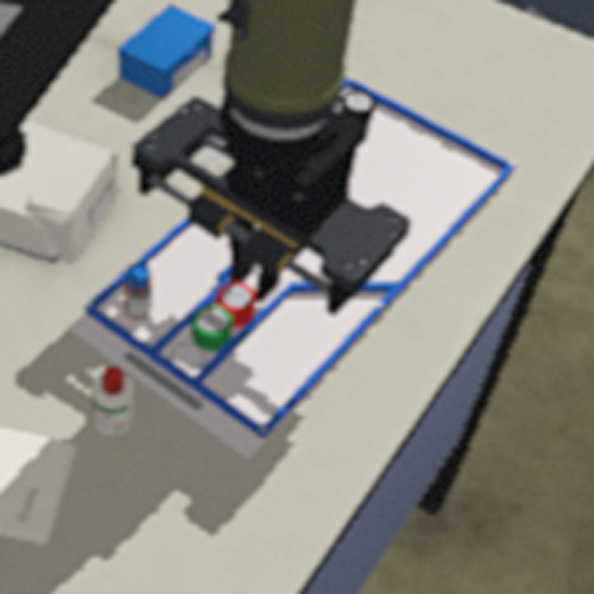

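Red (238,300) and green (213,325) are both in the lane. Now black: lift and go behind it.

Call:
step_arm(deltas=[[-0.68, 0, -0.01, 0, 0], [-0.68, -0.03, -0.015, 0, 0], [-0.68, -0.06, -0.03, 0.004, 0], [-0.68, -0.06, -0.07, 0.014, 0], [-0.68, -0.06, -0.12, 0.024, 0], [-0.68, -0.06, -0.17, 0.034, 0], [-0.68, -0.06, -0.22, 0.045, 0], [-0.68, -0.06, -0.25, 0.052, 0], [-0.68, -0.06, -0.262, 0.052, 0], [-0.68, -0.06, -0.262, 0.052, 0]])

```text
time_s: 15.95
tool_pos: [0.5218, -0.3031, 0.0972]
tool_rot: [145.6, 89.9, 140.9]
force: [-0.2, 0.5, 0.4]
grip_width: 0.0138
```

Call:
step_arm(deltas=[[-0.68, 0.03, 0, 0, 0], [-0.68, 0.052, 0, 0, 0], [-0.68, 0.06, 0, 0, 0], [-0.68, 0.06, 0.004, 0, 0], [-0.68, 0.06, 0.01, 0, 0], [-0.68, 0.06, 0.015, 0, 0], [-0.68, 0.06, 0.02, 0, 0], [-0.68, 0.06, 0.025, 0, 0], [-0.68, 0.06, 0.031, -0.001, 0], [-0.68, 0.06, 0.037, -0.0025, 0], [-0.68, 0.06, 0.043, -0.0045, 0], [-0.68, 0.06, 0.049, -0.0065, 0]])

```text
time_s: 17.45
tool_pos: [0.5199, -0.2531, 0.0376]
tool_rot: [-75.0, 90.0, -79.6]
force: [-0.7, 0.0, 0.9]
grip_width: 0.0138
```

```bash
python3 -c "
from h import *
go(0,-20,.037)
b,_=read_camera('scene'); save('s9',cv2.resize(b[120:300,220:400],None,fx=3.3,fy=3.3,interpolation=cv2.INTER_CUBIC))"
```

```text
t 17.45 tray [  45.3 -143.2] z 0.0376 jaw err 0.04 tilt [ 0.e+00 -2.e-04 -1.e+00] F [-0.7  0.   0.9] w 0.01375429178487306
delta tool xyz [ 0.0006  0.1232 -0.0452] turn 0.04
```

View pics/s9.png

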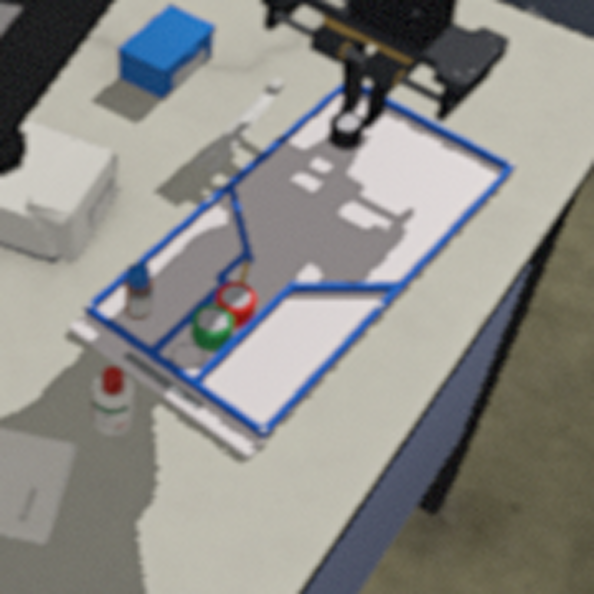

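Black at about (347,128) is in the V. I push it diagonally to the lane axis.

Call:
step_arm(deltas=[[-0.68, 0, 0.006, -0.002, 0], [-0.68, 0, 0.014, -0.0047, 0], [-0.68, 0, 0.022, -0.0075, 0], [-0.68, 0, 0.03, -0.0103, 0], [-0.68, 0, 0.038, -0.0131, 0], [-0.68, 0, 0.046, -0.0159, 0], [-0.68, 0, 0.054, -0.0187, 0], [-0.68, 0, 0.062, -0.0215, 0], [-0.68, 0, 0.07, -0.0243, 0], [-0.68, 0, 0.078, -0.0271, 0], [-0.68, 0, 0.086, -0.03, 0], [-0.68, 0, 0.094, -0.0328, 0]])

```text
time_s: 19.0
tool_pos: [0.4947, -0.1567, 0.0375]
tool_rot: [-97.1, 90.0, -101.7]
force: [-0.1, -0.3, 0.5]
grip_width: 0.0139
```

Call:
step_arm(deltas=[[-0.68, 0, 0.006, -0.002, 0], [-0.68, 0, 0.014, -0.0047, 0], [-0.68, 0, 0.022, -0.0075, 0], [-0.68, 0, 0.03, -0.0103, 0], [-0.68, 0, 0.036, -0.0125, 0], [-0.68, 0, 0.042, -0.0125, 0]])

```text
time_s: 19.75
tool_pos: [0.4856, -0.114, 0.0375]
tool_rot: [-123.1, 90.0, -127.7]
force: [-0.7, -0.1, -0.9]
grip_width: 0.0138
```

```bash
python3 -c "
from h import *
go(0,64.5,.037)
mounts(cams=['scene'])"
```

```text
t 19.75 tray [-0.2 -7.3] z 0.0375 jaw err 0.03 tilt [-2.e-04 -2.e-04 -1.e+00] F [-0.7 -0.1 -0.9] w 0.013810326981270807
delta tool xyz [0.0005 0.0718 0.0002] turn 0.03
scene black whole p0.43 [-5.9 12.2]
scene green whole p0.57 [ -4.3 126. ]
scene red whole p0.42 [-8.7 90.8]
```

Call:
step_arm(deltas=[[-0.68, 0, 0.006, 0, 0], [-0.68, 0, 0.014, 0, 0], [-0.68, 0, 0.022, 0, 0], [-0.68, 0, 0.03, 0, 0], [-0.68, 0, 0.037, 0, 0], [-0.68, 0, 0.044, 0, 0], [-0.68, 0, 0.05, 0, 0], [-0.68, 0, 0.056, 0, 0], [-0.68, 0, 0.061, 0, 0], [-0.68, 0, 0.065, 0, 0], [-0.68, 0, 0.067, 0, 0], [-0.68, 0, 0.067, 0, 0]])

```text
time_s: 21.6
tool_pos: [0.4914, -0.0472, 0.0376]
tool_rot: [30.8, 90.0, 26.3]
force: [0.2, -1.1, 0.5]
grip_width: 0.0139
```

Call:
step_arm(deltas=[[-0.68, 0, 0.001, 0, 0], [-0.68, 0, 0.002, 0, 0], [-0.68, 0, 0.002, 0, 0]])

```text
time_s: 21.98
tool_pos: [0.4914, -0.0456, 0.0376]
tool_rot: [-41.2, 90.0, -45.8]
force: [0.4, -0.7, 0.1]
grip_width: 0.014
```

```bash
python3 -c "
from h import *
go(0,64.5,.037)
b,_=read_camera('scene'); save('s10',cv2.resize(b[185:260,235:335],None,fx=7,fy=7,interpolation=cv2.INTER_CUBIC))"
```

```text
t 21.975 tray [ 0.1 61.4] z 0.0376 jaw err 0.03 tilt [ 1.e-04 -1.e-04 -1.e+00] F [ 0.4 -0.7  0.1] w 0.014029756558255278
delta tool xyz [ 0.0006  0.0031 -0.0001] turn 0.03
```

View pics/s10.png

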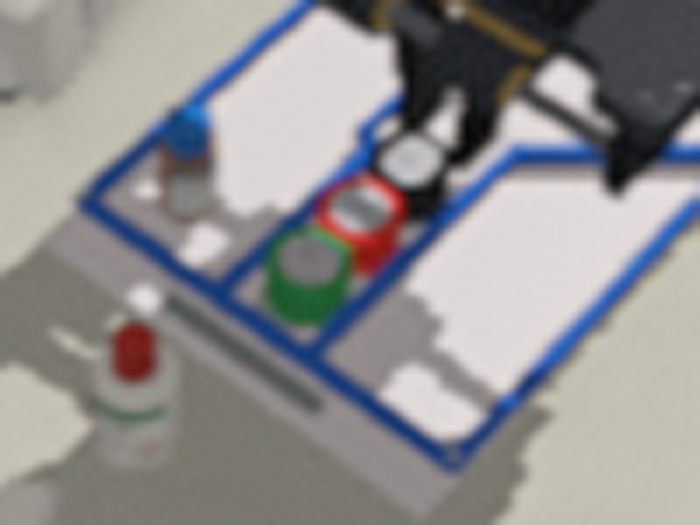

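All three are in line, with green at (307,285), close to the stop but not clearly touching. I creep on in 1 mm steps, watching the force.

Call:
step_arm(deltas=[[-0.68, 0, 0.001, 0, 0], [-0.68, 0, 0.002, 0, 0], [-0.68, 0, 0.003, 0, 0], [-0.68, 0, 0.003, 0, 0]])

```text
time_s: 22.52
tool_pos: [0.4915, -0.0424, 0.0375]
tool_rot: [171.0, 90.0, 166.4]
force: [0.0, 0.2, -0.4]
grip_width: 0.0139
```

Call:
step_arm(deltas=[[-0.68, 0, 0.001, 0, 0], [-0.68, 0, 0.001, 0, 0]])

```text
time_s: 22.78
tool_pos: [0.4916, -0.0414, 0.0375]
tool_rot: [-44.8, 90.0, -49.4]
force: [0.4, -0.3, -0.0]
grip_width: 0.0133
```

Call:
step_arm(deltas=[[-0.68, 0, 0.001, 0, 0], [-0.68, 0, 0.001, 0, 0]])

```text
time_s: 23.02
tool_pos: [0.4917, -0.0405, 0.0375]
tool_rot: [-53.0, 90.0, -57.6]
force: [-0.2, -1.2, -0.1]
grip_width: 0.0137
```

Call:
step_arm(deltas=[[-0.68, 0, 0.001, 0, 0], [-0.68, 0, 0.001, 0, 0]])

```text
time_s: 23.28
tool_pos: [0.4917, -0.0397, 0.0375]
tool_rot: [-98.1, 90.0, -102.7]
force: [-1.0, -1.3, 0.3]
grip_width: 0.0142
```

Call:
step_arm(deltas=[[-0.68, 0, 0.001, 0, 0], [-0.68, 0, 0.001, 0, 0]])

```text
time_s: 23.52
tool_pos: [0.4918, -0.0393, 0.0375]
tool_rot: [-95.5, 89.9, -100.1]
force: [-0.5, -4.7, 0.1]
grip_width: 0.0136
```

Call:
step_arm(deltas=[[-0.68, 0, 0.001, 0, 0], [-0.68, 0, 0.001, 0, 0]])

```text
time_s: 23.78
tool_pos: [0.4918, -0.0391, 0.0376]
tool_rot: [-91.9, 89.9, -96.5]
force: [-0.7, -6.2, 0.3]
grip_width: 0.0142
```

The force rises to 6 N and motion stalls, so the row is home. I back off, lift and move away for a clear view.

Call:
step_arm(deltas=[[-0.68, 0, -0.003, 0, 0], [-0.68, 0, -0.01, 0, 0], [-0.68, -0.03, -0.015, 0, 0], [-0.68, -0.07, -0.03, 0, 0], [-0.68, -0.1, -0.07, 0, 0], [-0.68, -0.12, -0.12, 0, 0], [-0.68, -0.12, -0.17, 0, 0], [-0.68, -0.12, -0.22, 0, 0], [-0.68, -0.12, -0.26, 0, 0], [-0.68, -0.12, -0.28, 0, 0], [-0.68, -0.12, -0.28, 0, 0]])

```text
time_s: 25.15
tool_pos: [0.4693, -0.3169, 0.1571]
tool_rot: [104.8, 89.9, 100.1]
force: [-0.2, 1.2, 0.3]
grip_width: 0.0135
```

```bash
python3 -c "
from h import *
go(0,0,.15)
mounts()
for c in ('scene','top'):
  for t in ('pawl','vial'):
    r=regions_of(c,t); print(c,t,[(round(k['p'],2),k['pixel'],np.round(w2t(on_plane(c,k['pixel'],.014 if t=='pawl' else .03),T0)[0],1)) for k in r[:1]])
b,_=read_camera('scene'); a,_=read_camera('top')
x=cv2.resize(b[185:260,235:335],(700,525),interpolation=cv2.INTER_CUBIC)
t=np.linspace(0,6.28,40)
for y in (87,117,147):
    w=t2w(np.c_[15*np.cos(t),y+15*np.sin(t)],T0); u=(proj('scene',np.c_[w,np.full(40,.026)])-[235,185]+.43)*7
    cv2.polylines(x,[u.astype(np.int32)],True,(255,0,255),1)
save('s11',x)"
```

```text
t 25.15 tray [   0.  -210.8] z 0.1571 jaw err -0.06 tilt [-2.0e-04  1.1e-03 -1.0e+00] F [-0.2  1.2  0.3] w 0.013520546794954668
delta tool xyz [ 7.400e-03  2.108e-01 -2.000e-04] turn -0.06
scene black whole p0.69 [-1.3 85.6]
scene green whole p0.48 [ -6.5 148.7]
scene red face p0.39 [ -4.6 121.1] whole p0.68 [  0.7 119.4]
top black whole p0.56 [ 8.1 90.6]
top green whole p0.68 [ 227.1 -102.8]
top red whole p0.25 [ 7.6 89. ]
scene pawl []
scene vial []
top pawl []
top vial []
```

View pics/s11.png

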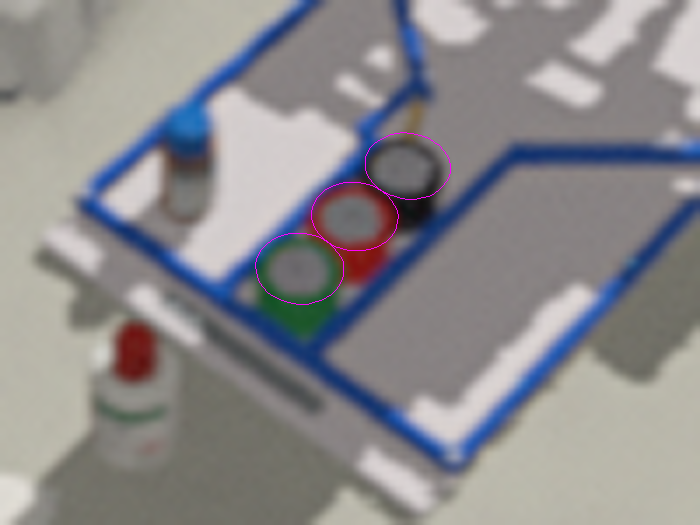

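The picture shows green, red and black on the three expected home circles, and the pawl at about (415,118) behind black. I compare the pawl's pixels with the first picture to confirm it sprung out fully.

```bash
python3 -c "
from h import *
b,_=read_camera('scene'); f=cv2.imread('pics/scene1.png')[:,:,::-1]; g=cv2.imread('pics/s6.png')
for n,i in (('first',f),('now',b)):
    h=cv2.cvtColor(np.ascontiguousarray(i),cv2.COLOR_RGB2HSV)[195:212,284:302]
    m=(h[...,0]>14)&(h[...,0]<32)&(h[...,1]>60); ys,xs=np.nonzero(m); print(n,len(xs),'centroid',xs.mean()+284,ys.mean()+195,'bottom',max(zip(ys+195,xs+284)),'top',min(zip(ys+195,xs+284)))
for th in (0,.2,.45):
  # pivot (20,50), tip (10,70) swung towards +x
  v=np.array([-10,20.]); c,s=np.cos(-th),np.sin(-th); t=np.array([20,50])+[c*v[0]-s*v[1],s*v[0]+c*v[1]]
  print(th,np.round(t,1),proj('scene',np.r_[t2w(t,T0)[0],.0135]))
print(monitor.get_obs()['force'])"
```

```text
first 9 centroid 293.3333333333333 202.0 bottom (np.int64(205), np.int64(293)) top (np.int64(200), np.int64(293))
now 7 centroid 293.57142857142856 202.14285714285714 bottom (np.int64(204), np.int64(293)) top (np.int64(200), np.int64(294))
0 [10. 70.] [[293.3906167  205.37599317]]
0.2 [14.2 71.6] [[291.69782167 204.8894742 ]]
0.45 [19.7 72.4] [[289.78675998 203.94464717]]
[ 0.07312615  0.47627482 -0.67192244]
```

```bash
python3 -c "
from h import *
print(env.sign_off())"
```

```text
the job is handed in; nothing more can be done
None
```

All three mounts are home in the lane, with green against the stop, then red, then black, and the pawl is sprung out behind black. I handed the job in at about 25 s of robot time.

- **How it was done:** I pushed each mount by its side with the fingers set 14 mm apart as a small V, tips about 18 mm above the bench. That is clear of the 14 mm fences and below nothing but the mounts' sides. Nothing was gripped or lifted.
- **Home position:** on the last push the force rose to about 6 N and motion stalled, so the row was against the stop. In the last scene picture the mounts lie on the expected circles at tray y 147, 117 and 87 mm.
- **Pawl:** its pixels match the first picture to about 0.3 px, and the swing between out and fully pressed would show as about 4 px at the tip.
- **Clear of the work:** the gripper was raised and away from the tray at hand-in, and the vial and oil bottle look unmoved. I did not measure the vial or the other surrounding things at the end.
- **Checks that disagreed or failed:**
  - The final stop came about 3 mm further along than my tray fit predicted, which I put down to the fit and the calibration.
  - The networks found neither the pawl nor the vial in the last pictures.
  - In the last top view they put green off the tray and red on top of black. I discarded these because the scene picture showed otherwise.

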